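Reassemble the compressed-air filter

ROBOT

A 7-joint arm with a two-finger parallel gripper is mounted at the origin on a cart in front of the work surface, level with it; the furniture and walls round the work are solid. World frame = base frame: x ahead of the robot, y to its left, z up, the work surface at z = 0. Lengths are in m, angles in rad, forces in N, time in s.
With the tool pointing down it reaches from about 0.4 to 0.9 m from the base axis. Payload 5.6 kg.
Tool frame: the origin (TCP) lies at the very end of the fingers, on their centre line; the grasp point (between the pads) lies 19 mm behind it; z points along the fingers, y is the line along which they close (so a half turn about z gives the same grasp; the last joint's range is limited). The gripper opens to 92 mm and grips with 3 to 60 N. Pads are 20 mm wide; open, the fingers measure 128 mm over their backs; the gripper's body (75 mm by 189 mm) begins 69 mm behind the grasp point.
Start: joints at [-1.276, 0.468, -0.012, 1.603, 0.006, 1.071, -0.056], TCP at [0.215, 0.613, 0.215] pointing down, gripper open.
Joint ranges: [-2.53, 2.53], [-0.31, 2.02], [-1.57, 1.55], [0.28, 2.44], [-1.29, 4.43], [0.15, 1.84], [-2.92, 2.92]. Speed limits (rad/s): [2.57, 2.57, 3.14, 3.14, 3.14, 3.14, 3.14].

INTERFACE

Orientations are given as [roll, pitch, yaw] about the fixed x, y, z axes, in that order (R = Rz(yaw) Ry(pitch) Rx(roll)).
In Python, from plant import ctrl, optics, sign_off, nets gives the robot as it stands. Calls block until the motion is done:
- ctrl.move_pose(position, orientation): joint-space move of the TCP to a pose.
- ctrl.movel(position, rotation=None, vel=0.15, threshold=None): straight line of the TCP; rotation=None keeps the orientation; vel is the mean speed in m/s. With threshold (N) it stops when the force on the tool has changed by that much, and returns True; else False.
- ctrl.set_joints(angles): joint-space move.
- ctrl.gripper_to(opening, grasp_force=None): finger opening in m; grasp_force is the grip in N (None keeps the last); returns when the fingers have stopped.
- ctrl.pause(seconds).
- ctrl.ik(position, orientation): joint angles nearest the present ones, or None.
- ctrl.state(): the state.
- optics.get_image(name): name is "side" or "top" or "wrist"; returns the picture (420x560x3 uint8, red, green, blue); there is no depth.
- optics.get_calibration(name): a dict with "fovy" (degrees; the focal length in pixels is half the picture's height over the tangent of half this angle, whatever the lens; pixels are square), "cx", "cy" (the principal point, pixels), "position" and "rotation" of the camera in the world. Camera axes: x right, y up, looking along -z (the intrinsics and any distortion apply to the point x, -y, -z); pixel columns grow to the right and rows downward; lengths in m; the calibration is good to about 2 mm. A picture is of the moment at which its call begins: read the wrist's pose just before it. get_calibration takes no time and is no camera call; for the wrist camera it gives the pose at the moment of the call.
A pose or a line that the arm cannot do raises ctrl.Unreachable and nothing moves.
- sign_off(): hands the job in; it is judged then, once.
Trained networks look in the newest picture that a camera, given by its name, has taken for a name from the list of things; names that differ only in an ending like _2 or _b are one class to them, and where a whole thing is asked for, a point or a joint stands for the part that bears it (a point fixed in the world has none). Each returns a list of dicts, best first, with "p" (0 to 1); they miss things now and then, are a little off and sometimes report something else, mostly with a low value. They report only what shows in the picture. A call takes as long as a camera call. They do not tell look-alikes from the thing itself.
- nets.boxes_of(query, camera): "position" ([row, column] in pixels, amid what is visible of it).
The state is a dict: "time_s": time; "q": joint angles; "joint_vel": joint speeds; "joint_torque": joint torques, N m; "ee_pos": TCP position; "ee_rot": TCP orientation; "wrist_force": force on the tool from outside, world axes, zero at the start; "moment": the same for the moment, N m; "finger_gap": finger opening in m; "grasp_force": force on a finger pad.
Only numpy, scipy, OpenCV 4.12 (cv2) and the standard library are available. Lean on these libraries where they do the work, as an engineer would, in place of code of your own. Each camera call takes 0.05 s, during which the arm holds its last target. There are 200 camera calls.

TASK

Put the spray-air filter back together on the filter head that is fixed to the bench with its stud pointing up: first slide the black deflector, hub up, onto the stud, then stand the large bronze element on it over the stud, then set the white end cap over the top of the element, and last lower the aluminium bowl over the whole stack so that its rim sits flat on the head. Leave the small spare element, the tint bottle and the paint tin where they are.

Things in the scene. Friction and masses are not known exactly. Their poses are not given: they have to be found in the camera images.
- filter_head: Filter head, fixed to the bench: round aluminium body 96 mm wide, 26 mm high, a pipe port on either side reaching 62 mm from the centre. Origin: centre of its underside, z up, y through the ports. On its flat top a steel disc (register) 58 mm wide, 6 mm high, top at z = 32 mm; from it rises a 10 mm thick steel stud, rounded tip at z = 77 mm.
- deflector: Deflector: black plastic disc 48 mm wide (54 over its louvres), 6 mm thick, with a hub 28 mm wide standing up in its middle; 28 mm high in all, 16 mm hole right through, standing hub up. Origin: centre of its underside, z up. Pick it by the hub, fingertips above the disc. In its place, over the stud on the register, its origin is at z = 32 mm of the head.
- element: Large filter element: bronze-coloured tube 40 mm in diameter and 40 mm high with a 16 mm bore right through; the same either way up. Stands upright. Origin: centre of its underside, z up. In its place its origin is at z = 60 mm of the head.
- end_cap: End cap: white plastic cap 53 mm wide, 14 mm high, with a knob 20 mm wide and 22 mm tall on top (36 mm high in all), standing knob up. Recess under it 46 mm wide, 10 mm deep, goes over the top of the large element. Origin: centre of its lower edge, z up. Pick it by the knob. In its place its origin is at z = 90 mm of the head.
- bowl: Filter bowl, standing mouth down: aluminium cup 76 mm wide, 108 mm high (inside 68 mm wide, 104 mm deep) with a steel drain valve 22 mm wide and 26 mm tall on top (134 mm high in all). Origin: centre of the mouth at its rim (underside), z up. Pick it by the valve. In its place the rim rests on the flat top of the head, round the register: origin at z = 26 mm of the head.
- spare_element: Small spare element, not for this filter, to be left where it is: bronze-coloured tube 28 mm in diameter and 28 mm high with a 16 mm bore. Origin: centre of its underside, z up.
- tint_bottle: Small white tint bottle with a dark cap, 48 mm in diameter, 95 mm high, loose; leave it. Origin: centre of its underside, z up.
- tint_tin_b: Closed paint tin with a grey label, 68 mm in diameter, 82 mm high, loose; leave it. Origin: centre of its underside, z up.
There are look-alikes about, which are no part of the job. Leave any blue or purple look-alike of the element alone.

How it is judged:
By the outcome, as a careful person would: the job done as asked, in the order asked, and still so for the second after the job is handed in, with the robot touching nothing.
It also fails if it takes over 115 s, if anything falls off the work surface, if the arm or the gripper's body presses on something with over 40 N, if the wrist force passes 120 N, or if a joint passes its speed limit or range.

## Working session

There is one attempt and no reset: what is moved stays moved. The work goes in short steps, each a Python script; the robot and the scene stay as the last script left them, time stands still between calls to the robot, and variables do not carry over. Pictures are saved under pics/ and viewed, at most 14 in all, crops included, and the job is handed in when it is done.

```bash
ls; mkdir -p pics
python3 - <<'E'
from plant import ctrl, optics, sign_off, nets
import cv2
for c in ["top","side"]:
    im=optics.get_image(c); cv2.imwrite(f"pics/{c}0.png",im[:,:,::-1])
    k=optics.get_calibration(c); print(c,k)
    for n in ["filter_head","deflector","element","end_cap","bowl","spare_element","tint_bottle","tint_tin_b"]:
        print(n,[(round(d["p"],2),[round(float(x)) for x in d["position"]]) for d in nets.boxes_of(n,c)])
print(ctrl.state())
E
```

```text
pics
top {'fovy': 42.15783837975508, 'cx': 273.9195775970978, 'cy': 210.96166371984881, 'position': array([ 0.24424272, -0.08082783,  1.59276735]), 'rotation': array([ 0.1541073 , -0.00271515, -1.55889985])}
filter_head [(0.63, [171, 177])]
deflector [(0.67, [221, 158])]
element [(0.51, [221, 268]), (0.42, [249, 272]), (0.42, [230, 241])]
end_cap [(0.54, [228, 330]), (0.2, [169, 236])]
bowl [(0.56, [167, 306])]
spare_element []
tint_bottle [(0.59, [226, 209])]
tint_tin_b [(0.9, [182, 377])]
side {'fovy': 50.158502285297104, 'cx': 280.8944813472657, 'cy': 207.54719826442943, 'position': array([0.28872088, 0.70117881, 0.72900464]), 'rotation': array([ 0.87500294,  0.01307571, -2.89156005])}
filter_head []
deflector [(0.68, [349, 250])]
element [(0.84, [252, 298]), (0.62, [228, 334]), (0.56, [222, 295])]
end_cap [(0.57, [183, 318])]
bowl [(0.78, [176, 248])]
spare_element [(0.61, [245, 227])]
tint_bottle [(0.79, [272, 282])]
tint_tin_b [(0.56, [143, 281])]
{'time_s': 0.9, 'q': array([-1.27604891,  0.46745983, -0.01159895,  1.60269123,  0.00600707,
        1.07137644, -0.05631242]), 'joint_vel': array([-0.00099328,  0.00069346, -0.00092117, -0.00015967, -0.00101134,
       -0.00105973, -0.00034962]), 'joint_torque': array([ 1.53131900e-04, -5.20408452e+01, -1.29675813e-02, -2.44045883e+01,
       -5.66961884e-02,  1.14959391e-02,  2.79625061e-05]), 'ee_pos': array([0.21543626, 0.61328427, 0.21462209]), 'ee_rot': array([3.14149050e+00, 4.13351848e-05, 2.80376386e+00]), 'wrist_force': array([-0.73027174, -0.02377515, -0.31791171]), 'moment': array([-0.01975295, -0.00665839,  0.07971584]), 'grasp_force': 0.0, 'finger_gap': 0.09192631743390295}
```

View pics/top0.png

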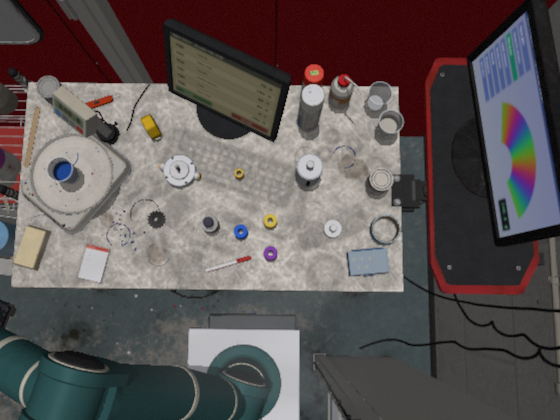

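View pics/side0.png

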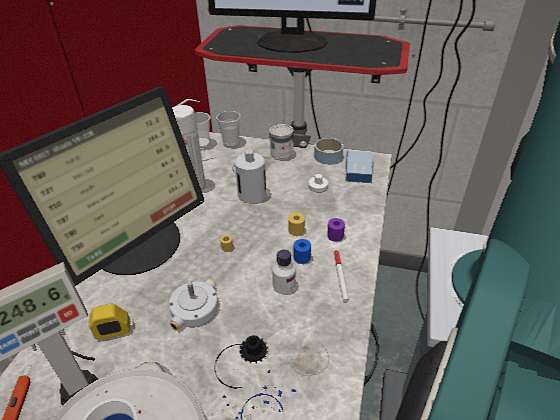

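Top view: head (171,177), deflector (219,157), tint bottle (225,210), cap (229,333), bowl (167,309), tin (182,380). Element candidates are bronze/yellow (221,270), blue (232,241), purple (254,270), and the small bronze spare (174,239). The side view agrees: bronze (224,297), spare (243,227). I choose the larger bronze one at top (221,270) / side (224,297).

```bash
cat > h.py <<'E'
import numpy as np, cv2
from scipy.spatial.transform import Rotation as R
from plant import ctrl, optics, sign_off, nets
def rot(k):
    r=np.asarray(k["rotation"]); return r if r.shape==(3,3) else R.from_euler("xyz",r).as_matrix()
def f(k): return 210/np.tan(np.radians(k["fovy"])/2)
def hit(px,z,k):
    "pixel [row,col] -> world point at height z"
    d=rot(k)@np.array([(px[1]-k["cx"])/f(k),-(px[0]-k["cy"])/f(k),-1])
    p=np.asarray(k["position"]); return p+d*(z-p[2])/d[2]
def proj(P,k):
    c=rot(k).T@(np.asarray(P)-k["position"])
    return np.array([k["cy"]+f(k)*c[1]/c[2], k["cx"]-f(k)*c[0]/c[2]])
def shot(cam,name=None):
    k=optics.get_calibration(cam); im=optics.get_image(cam)
    if name: cv2.imwrite(f"pics/{name}.png",im[:,:,::-1])
    return im,k
E
python3 - <<'E'
from h import *
im,_=0,0
kt=optics.get_calibration("top");ks=optics.get_calibration("side")
T=dict(head=([171,180],[303,193],.05),defl=([219,157],[348,253],.014),elem=([221,270],[224,297],.02),cap=([229,333],[183,318],.018),bowl=([167,309],[176,250],.065),spare=([174,239],[243,227],.014),bottle=([225,210],[272,284],.047),tin=([182,380],[143,281],.041),monitor=([80,228],[190,100],.3))
for n,(a,b,z) in T.items(): print(n,hit(a,z,kt).round(3),hit(b,z,ks).round(3))
a=cv2.imread("pics/top0.png")[130:270,150:350]; b=cv2.imread("pics/side0.png")[160:360,160:360]
cv2.imwrite("pics/crop0.png",np.hstack([cv2.resize(a,(500,350)),cv2.resize(b,(350,350))])[:,:800])
k,st=optics.get_calibration("wrist"),ctrl.state()
print(k, rot(k).T@(st["ee_pos"]-k["position"]))
E
```

```text
head [0.598 0.191 0.05 ] [0.59  0.226 0.05 ]
defl [0.462 0.259 0.014] [0.461 0.27  0.014]
elem [ 0.459 -0.071  0.02 ] [ 0.456 -0.069  0.02 ]
cap [ 0.438 -0.255  0.018] [ 0.438 -0.242  0.018]
bowl [ 0.611 -0.181  0.065] [ 0.601 -0.169  0.065]
spare [0.599 0.023 0.014] [0.598 0.024 0.014]
bottle [0.442 0.1   0.047] [0.443 0.108 0.047]
tin [ 0.574 -0.39   0.041] [ 0.573 -0.377  0.041]
monitor [0.774 0.036 0.3  ] [0.71  0.229 0.3  ]
{'fovy': 59.92209988575068, 'cx': 283.69879274237434, 'cy': 209.31551935787328, 'position': array([0.15152424, 0.63613288, 0.38551902]), 'rotation': array([-2.43678286e-01, -3.64690712e-04,  1.23240869e+00])} [-0.00039857 -0.02463453 -0.18222389]
```

View pics/crop0.png

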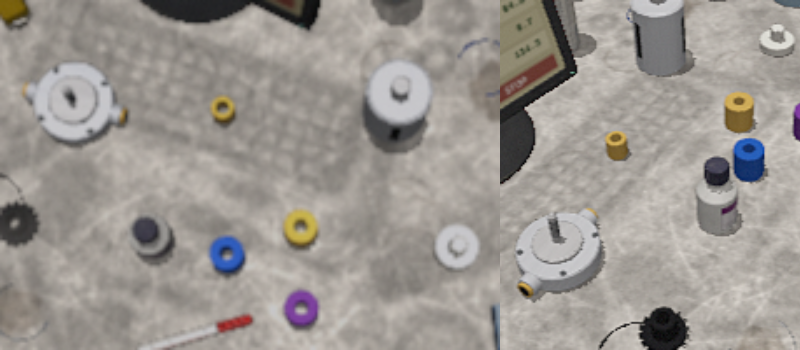

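The crop confirms the choice: bronze element at the crop's (300,228), larger than the spare at (222,109), and blue and purple are clearly different. Top and side agree to about 1 cm, so I refine with the wrist camera.

```bash
cat >> h.py <<'E'
RPY=[np.pi,0,np.pi]
def over(x,y,z): ctrl.move_pose([x,y,z],RPY)
E
python3 - <<'E'
from h import *
print(ctrl.ik([.462,.262,.2],RPY))
over(.462,.262,.2); ctrl.pause(.2)
im1,k1=shot("wrist"); 
print("defl",proj([.462,.262,.028],k1),[(d["p"],d["position"]) for d in nets.boxes_of("deflector","wrist")])
ctrl.movel([.595,.2,.2],vel=.2); ctrl.pause(.2)
im2,k2=shot("wrist")
print("head",proj([.595,.2,.077],k2),[(d["p"],d["position"]) for d in nets.boxes_of("filter_head","wrist")])
cv2.imwrite("pics/w1.png",np.hstack([im1[80:420,80:480],im2[80:420,80:480]])[:,:,::-1])
np.savez("w1.npz",im1=im1,im2=im2,k1=k1,k2=k2)
s=ctrl.state();print(s["time_s"],s["ee_pos"],s["ee_rot"],k2)
E
```

```text
[-0.65291562  0.28263967  0.08804363  1.91372339 -0.03022886  0.94648403
  1.02012146]
defl [191.93698246 282.0928067 ] [(0.86, [184.8, 287.3])]
head [203.9963026  281.71855592] [(0.89, [200.1, 282.1])]
3.9667 [0.5945046  0.20063779 0.20027771] [ 3.14125303e+00  1.25694745e-04 -3.14048996e+00] {'fovy': 59.92209988575068, 'cx': 283.69879274237434, 'cy': 209.31551935787328, 'position': array([0.52641506, 0.2012266 , 0.37116942]), 'rotation': array([-2.43652337e-01, -1.13048594e-03,  1.57200015e+00])}
```

View pics/w1.png

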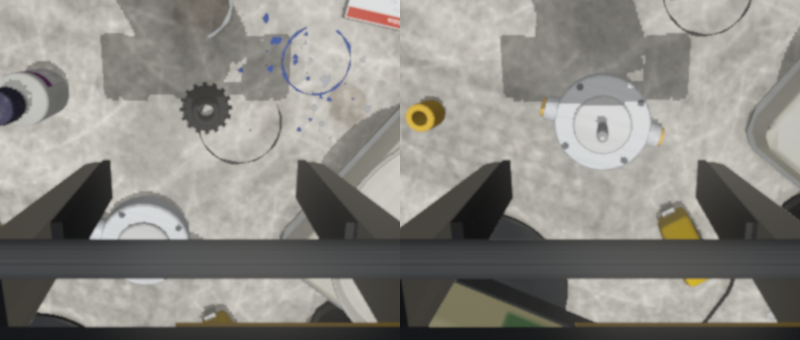

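Wrist views: deflector at about (187,286) in the left view; head at about (203,282) with the stud at about (208,282) in the right view; bronze spare at its left edge. Next I fit the outlines and check them with a model overlay.

```bash
cat >> h.py <<'E'
def circ(P,r,k,n=72):
    t=np.linspace(0,2*np.pi,n,endpoint=False)
    return np.array([proj([P[0]+r*np.cos(a),P[1]+r*np.sin(a),P[2]],k) for a in t])
def fitcirc(im,k,P0,r,search=.012,dirs=None,sigma=1.0):
    "xy of a world circle (radius r, height P0[2]) best matching image gradients along its normal"
    g=cv2.GaussianBlur(im.astype(np.float32),(0,0),sigma)
    gx=cv2.Sobel(g,-1,1,0);gy=cv2.Sobel(g,-1,0,1)
    def score(x,y):
        c=circ([x,y,P0[2]],r,k);n=c-proj([x,y,P0[2]],k);n/=np.linalg.norm(n,axis=1)[:,None]
        m=c[:,::-1].astype(np.float32)[:,None]
        sx=cv2.remap(gx,m,None,cv2.INTER_LINEAR)[:,0];sy=cv2.remap(gy,m,None,cv2.INTER_LINEAR)[:,0]
        return np.minimum(np.abs(sx*n[:,1:]+sy*n[:,:1]).max(1),80).mean()
    x0,y0=P0[:2];s=search
    for _ in range(3):
        v=np.linspace(-s,s,13);S=np.array([[score(x0+a,y0+b) for b in v] for a in v])
        i,j=np.unravel_index(S.argmax(),S.shape);x0+=v[i];y0+=v[j];s/=5
    return np.array([x0,y0]),round(float(S.max()),1)
def draw(im,k,rings,name,cx,half=70,sc=5):
    o=cv2.resize(im,None,fx=sc,fy=sc,interpolation=cv2.INTER_CUBIC)
    for P,r in rings:
        cv2.polylines(o,[np.int32((circ(P,r,k)[:,::-1]+.5)*sc)],True,(255,0,0),1)
    c=np.int32(cx);o=o[max(0,c[0]-half)*sc:(c[0]+half)*sc,max(0,c[1]-half)*sc:(c[1]+half)*sc]
    if name: cv2.imwrite(f"pics/{name}.png",o[:,:,::-1])
    return o
E
python3 - <<'E'
from h import *
d=np.load("w1.npz",allow_pickle=True);k1=d["k1"].item();k2=d["k2"].item();i1=d["im1"];i2=d["im2"]
P=hit([186,287],.014,k1)
a=fitcirc(i1,k1,[*P[:2],.003],.026);b=fitcirc(i1,k1,[*P[:2],.028],.014);b2=fitcirc(i1,k1,[*P[:2],.028],.008);print("defl",P,a,b,b2)
H=hit([203,282],.03,k2)
c=fitcirc(i2,k2,[*H[:2],.026],.048);e=fitcirc(i2,k2,[*H[:2],.032],.029);g=fitcirc(i2,k2,[*H[:2],.074],.005,.006);print("head",H,c,e,g)
o1=draw(i1,k1,[([*a[0],.003],.026),([*b[0],.028],.014)],None,[186,287],50,6)[:,:400]
o1=draw(i1,k1,[([*a[0],.003],.026),([*b[0],.028],.014)],None,[186,287],38,5)
o2=draw(i2,k2,[([*c[0],.026],.048),([*e[0],.032],.029),([*c[0],.074],.005)],None,[203,282],38,5)
o2=draw(i2,k2,[([*c[0],.026],.048),([*e[0],.032],.029),([*c[0],.074],.005)],None,[203,282],55,int(5))[85:465,85:465]
cv2.imwrite("pics/fit1.png",np.hstack([o1,o2])[:,:,::-1])
E
```

```text
defl [0.45876843 0.26682626 0.014     ] (array([0.46340843, 0.26522626]), 78.0) (array([0.46436843, 0.27538626]), 51.9) (array([0.45852843, 0.26546626]), 48.9)
head [0.60497482 0.20007456 0.03      ] (array([0.60457482, 0.20079456]), 46.8) (array([0.60641482, 0.20023456]), 50.0) (array([0.59793482, 0.20015456]), 79.8)
```

View pics/fit1.png

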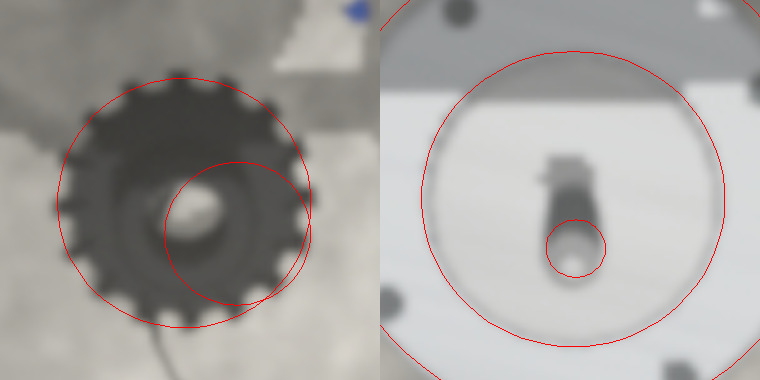

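The disc fit is good: deflector (0.4634, 0.2652). The register ring and stud tip agree at about (0.606, 0.2003). The hub fit slipped, so I ignore it. Picking and placing the deflector.

```bash
cat >> h.py <<'E'
HEAD=np.array([.606,.2003])
def rep(t=""):
    s=ctrl.state(); print(t,"t",round(s["time_s"],1),"tcp",s["ee_pos"].round(4),"F",s["wrist_force"].round(1),"gap",round(s["finger_gap"],4),"gf",round(s["grasp_force"],1)); return s
E
python3 - <<'E'
from h import *
ctrl.gripper_to(.06)
over(.4634,.2652,.10); ctrl.movel([.4634,.2652,.010],vel=.1); rep("at")
ctrl.gripper_to(.02,12); rep("grip")
ctrl.movel([.4634,.2652,.15],vel=.15); s=rep("lift")
ctrl.movel([*HEAD,.15],vel=.2); ctrl.pause(.3); rep("over"); im,k=shot("wrist","hold1")
ctrl.movel([*HEAD,.095],vel=.1); ctrl.pause(.2);rep("pre"); shot("wrist","hold2");shot("side","side1")
E
```

```text
at t 6.4 tcp [0.4639 0.2655 0.0105] F [ 0.1  0.9 -0.5] gap 0.0598 gf 0.0
grip t 7.0 tcp [0.4635 0.2653 0.0102] F [ 0.  -0.9  1.9] gap 0.0275 gf 12.0
lift t 8.1 tcp [0.4628 0.2648 0.1491] F [-0.7  0.3 -0.9] gap 0.0272 gf 12.0
over t 9.3 tcp [0.6055 0.201  0.1503] F [ 0.2  0.2 -0.1] gap 0.0273 gf 12.0
pre t 10.2 tcp [0.6065 0.2005 0.0958] F [-0.3 -0.4  0.2] gap 0.0273 gf 12.0
```

```bash
python3 -c "
import cv2,numpy as np
a=cv2.imread('pics/hold2.png')[130:330,180:380];b=cv2.imread('pics/side1.png')[210:360,110:260]
cv2.imwrite('pics/v1.png',np.hstack([cv2.resize(a,(400,400)),cv2.resize(b,(400,400))]))"
```

```text
(no output)
```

View pics/v1.png

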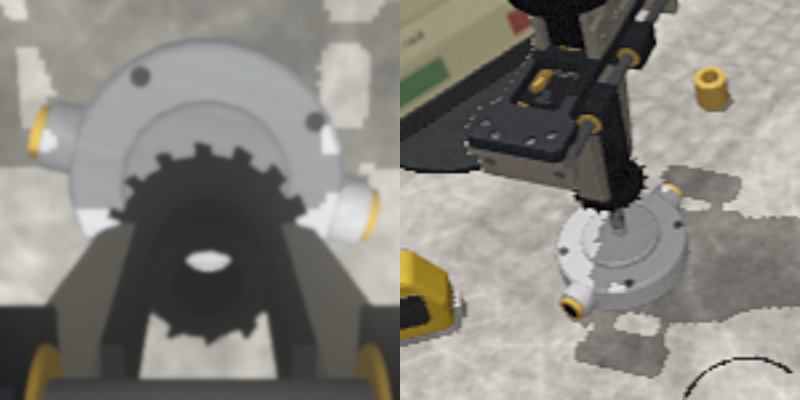

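The deflector is held level over the stud and looks aligned in both views. Lowering with a force stop.

```bash
python3 - <<'E'
from h import *
print(ctrl.movel([*HEAD,.041],vel=.06,threshold=8)); s=rep("down")
if s["ee_pos"][2]<.046:
    ctrl.gripper_to(.06); z=s["ee_pos"][2]; ctrl.movel([*HEAD,.15],vel=.15); rep("up")
    ctrl.movel([HEAD[0]-.01,HEAD[1],.2],vel=.2); ctrl.pause(.2); im,k=shot("wrist")
    a=fitcirc(im,k,[*HEAD,.035],.026,.008);b=fitcirc(im,k,[*HEAD,.060],.014,.008);c=fitcirc(im,k,[*HEAD,.026],.048,.008);print(a,b,c)
    draw(im,k,[([*a[0],.035],.026),([*c[0],.026],.048)],"fit2",proj([*HEAD,.04],k),50,6)
    over(.459,-.071,.2); ctrl.pause(.2); im,k=shot("wrist")
    print([(d["p"],d["position"]) for d in nets.boxes_of("element","wrist")])
    P=[.459,-.071]; e=fitcirc(im,k,[*P,.04],.02,.015); g=fitcirc(im,k,[*P,.04],.008,.015); print("elem",e,g)
    draw(im,k,[([*e[0],.04],.02),([*e[0],0],.02)],"fit3",proj([*P,.04],k),60,5)
    over(.438,-.25,.2); ctrl.pause(.2); im,k=shot("wrist")
    P=[.438,-.25]; e=fitcirc(im,k,[*P,.014],.0265,.018); g=fitcirc(im,k,[*P,.036],.010,.018); print("cap",e,g)
    draw(im,k,[([*e[0],.014],.0265),([*g[0],.036],.01)],"fit4",proj([*P,.03],k),60,5)
    rep()
E
python3 -c "
import cv2,numpy as np
cv2.imwrite('pics/v2.png',np.hstack([cv2.resize(cv2.imread(f'pics/fit{i}.png'),(266,266)) for i in (2,3,4)]))"
```

```text
True
down t 11.2 tcp [0.6053 0.2    0.0417] F [-0.6 -0.5  3.5] gap 0.0272 gf 12.0
up t 12.7 tcp [0.6053 0.2001 0.1491] F [-1.4 -0.2  0.2] gap 0.0601 gf 0.0
(array([0.6036    , 0.20168667]), 76.0) (array([0.60594667, 0.19160667]), 53.7) (array([0.60584   , 0.19811333]), 46.2)
[(0.91, [80.0, 280.0]), (0.79, [159.8, 371.7]), (0.63, [191.3, 282.9])]
elem (array([ 0.4591, -0.0701]), 79.4) (array([ 0.4593, -0.0701]), 80.0)
cap (array([ 0.44136, -0.25312]), 79.0) (array([ 0.43356, -0.26812]), 57.3)
 t 15.8 tcp [ 0.4386 -0.2484  0.2   ] F [ 0.5 -0.5  0.7] gap 0.0599 gf 0.0
```

View pics/v2.png

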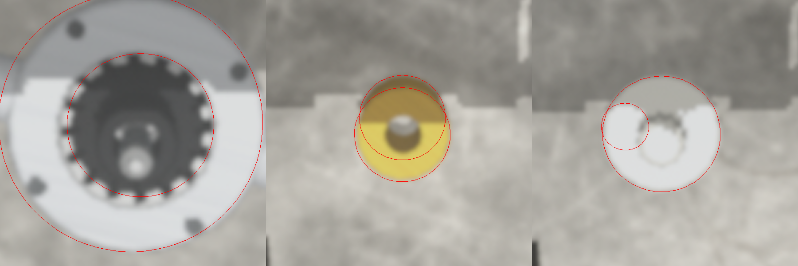

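The deflector is seated, with the stud through its hub. The element fit (0.4592, -0.0701) and cap rim fit (0.4414, -0.2531) both look right. Next is the element.

Run:
```python
from h import *
P=[.4592,-.0701]
over(*P,.11); ctrl.movel([*P,.012],vel=.12); rep("at")
ctrl.gripper_to(.03,15); rep("grip")
ctrl.movel([*P,.18],vel=.2); rep("lift")
ctrl.movel([*HEAD,.18],vel=.25); ctrl.movel([*HEAD,.105],vel=.1); ctrl.pause(.2); rep("pre")
print(ctrl.movel([*HEAD,.0705],vel=.04,threshold=7)); s=rep("down")
if abs(s["ee_pos"][2]-.072)<.004:
    ctrl.gripper_to(.06); ctrl.movel([*HEAD,.2],vel=.15); rep("up")
    ctrl.movel([HEAD[0]-.01,HEAD[1],.22],vel=.2); ctrl.pause(.2); im,k=shot("wrist")
    e=fitcirc(im,k,[*HEAD,.1],.02,.01); g=fitcirc(im,k,[*HEAD,.1],.008,.01); print(e,g)
    draw(im,k,[([*e[0],.1],.02),([*HEAD,.026],.048)],"fit5",proj([*HEAD,.06],k),50,5)
else: shot("wrist","fit5")
```

```text
at t 17.6 tcp [ 0.4597 -0.0704  0.0125] F [-0.1 -0.2 -0.6] gap 0.06 gf 0.0
grip t 18.1 tcp [ 0.4596 -0.0701  0.0125] F [ 0.4 -1.5  6.2] gap 0.0392 gf 15.0
lift t 19.1 tcp [ 0.4582 -0.07    0.179 ] F [ 0.4  0.7 -1.3] gap 0.039 gf 15.0
pre t 21.5 tcp [0.6064 0.2004 0.1058] F [ 0.2 -0.6 -2. ] gap 0.0396 gf 15.0
True
down t 22.3 tcp [0.6055 0.2001 0.0723] F [-1.2  0.1  4.6] gap 0.0388 gf 15.0
up t 23.8 tcp [0.6053 0.2001 0.199 ] F [ 0.1 -0.2 -0.3] gap 0.0604 gf 0.0
(array([0.60506667, 0.20043333]), 79.4) (array([0.60413333, 0.20063333]), 80.0)
```

View pics/fit5.png

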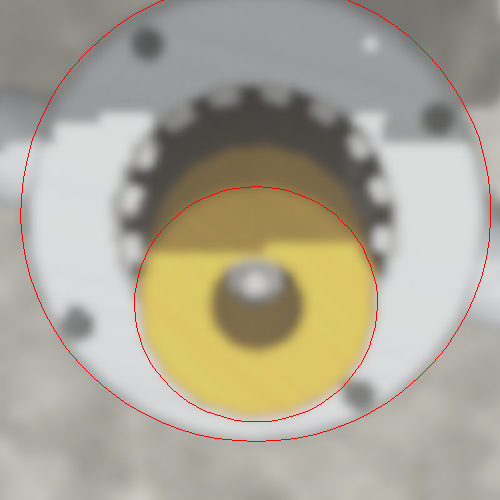

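The element stands upright over the stud at (0.605, 0.2004). Next is the cap.

Run:
```python
from h import *
P=[.4414,-.2531]; E=np.array([.605,.2003])
over(*P,.11); ctrl.gripper_to(.045); ctrl.movel([*P,.018],vel=.12); rep("at")
ctrl.gripper_to(.012,15); rep("grip")
ctrl.movel([*P,.2],vel=.2); rep("lift")
ctrl.movel([*E,.2],vel=.3); ctrl.movel([*E,.135],vel=.1); ctrl.pause(.2); rep("pre")
print(ctrl.movel([*E,.1065],vel=.04,threshold=7)); s=rep("down")
if abs(s["ee_pos"][2]-.108)<.004:
    ctrl.gripper_to(.045); ctrl.movel([*E,.2],vel=.15); rep("up")
    ctrl.movel([E[0]-.01,E[1],.25],vel=.2); ctrl.pause(.2); im,k=shot("wrist")
    e=fitcirc(im,k,[*E,.104],.0265,.01); print(e)
    o1=draw(im,k,[([*e[0],.104],.0265)],None,proj([*E,.06],k),50,4)
    ctrl.gripper_to(.05); over(.600,-.175,.28); ctrl.pause(.2); im,k=shot("wrist")
    print([(d["p"],d["position"]) for d in nets.boxes_of("bowl","wrist")])
    B=[.605,-.177]; e=fitcirc(im,k,[*B,.108],.038,.02); g=fitcirc(im,k,[*e[0],.134],.011,.008); print("bowl",e,g)
    o2=draw(im,k,[([*e[0],.108],.038),([*g[0],.134],.011)],None,proj([*B,.11],k),50,4)
    cv2.imwrite("pics/fit6.png",np.hstack([o1,o2])[:,:,::-1]); rep()
else: shot("wrist","fit6")
```

```text
at t 27.4 tcp [ 0.4418 -0.2534  0.0185] F [-0.2 -0.1  0.2] gap 0.0451 gf 0.0
grip t 27.9 tcp [ 0.4417 -0.2531  0.0184] F [-0.1  1.3  4. ] gap 0.0189 gf 15.0
lift t 29.0 tcp [ 0.4407 -0.2526  0.1989] F [-0.4 -0.1 -1.4] gap 0.0192 gf 15.0
pre t 31.8 tcp [0.6055 0.2005 0.1358] F [ 1.2 -1.1 -0.2] gap 0.0189 gf 15.0
True
down t 32.4 tcp [0.6046 0.2002 0.1082] F [-0.8 -0.2  4.9] gap 0.0189 gf 15.0
up t 33.7 tcp [0.6044 0.2002 0.1992] F [-0.5 -0.1 -0.1] gap 0.045 gf 0.0
(array([0.6032    , 0.20036667]), 59.8)
[(0.85, [190.1, 275.9])]
bowl (array([ 0.60313333, -0.17886667]), 46.7) (array([ 0.60025333, -0.17881333]), 60.7)
 t 36.4 tcp [ 0.6002 -0.1742  0.2799] F [ 0.6 -0.4  0.5] gap 0.0501 gf 0.0
```

View pics/fit6.png

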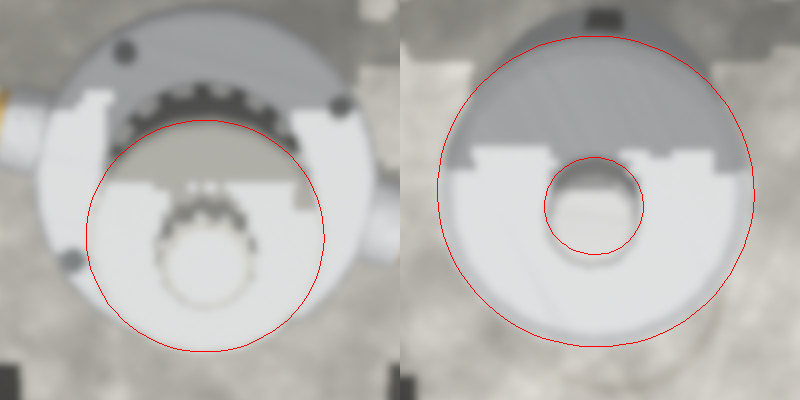

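The cap sits on the element. Bowl at about (0.6025, -0.179). Before lifting the bowl I check where the monitor is.

Run:
```python
from h import *
kt=optics.get_calibration("top");ks=optics.get_calibration("side")
# corners top view: lower-right/front edges; side view: bottom-right (202,190 bottom) etc
for n,a,b in [("A right-bottom corner",[136,272],[205,204]),("B right-top",[73,288],[88,163]),("C left-bottom",[95,166],[283,70])]:
    best=min((np.linalg.norm(hit(a,z,kt)-hit(b,z,ks)),z) for z in np.arange(.02,.6,.005))
    print(n,best,hit(a,best[1],kt).round(3),hit(b,best[1],ks).round(3))
for p in ([.605,.2,.275],[.5,.2,.275],[.52,-.179,.275]): print(ctrl.ik(p,RPY))
```

```text
A right-bottom corner (np.float64(0.02037528830249446), np.float64(0.025)) [ 0.713 -0.074  0.025] [ 0.694 -0.079  0.025]
B right-top (np.float64(0.024358035523761687), np.float64(0.30500000000000005)) [ 0.792 -0.113  0.305] [ 0.771 -0.124  0.305]
C left-bottom (np.float64(0.01633357180730478), np.float64(0.06000000000000001)) [0.824 0.24  0.06 ] [0.839 0.245 0.06 ]
[-0.63066882  0.40026837  0.3501942   1.58973249 -0.1452573   1.1773346
  1.32064201]
[-0.73051836  0.21695452  0.33782818  1.82719235 -0.0797119   1.11062491
  1.20621727]
[-0.11528397  0.24382672  0.46184967  1.80750072 -0.11993166  1.11779947
  1.95818718]
```

The monitor's nearest edge is at x ≈ 0.69, which is clear of the bowl. Moving the bowl.

Run:
```python
from h import *
B=[.6025,-.179]; E=np.array([.6055,.2003])
over(*B,.2); ctrl.movel([*B,.113],vel=.1); rep("at")
ctrl.gripper_to(.012,40); rep("grip")
ctrl.movel([*B,.28],vel=.15); ctrl.pause(.2); rep("lift")
ctrl.movel([.56,0,.28],vel=.2); ctrl.movel([*E,.28],vel=.2); ctrl.pause(.4); rep("over")
im,k=shot("wrist"); im2,k2=shot("side"); 
print("rim/axis px",proj([*E,.28-.005],k))
cv2.imwrite("pics/v3.png",np.hstack([cv2.resize(im[40:400,100:460],(390,390)),cv2.resize(im2[110:350,70:310],(390,390))])[:,:,::-1])
```

```text
at t 37.8 tcp [ 0.603  -0.1792  0.1137] F [-0.2 -0.6  0.7] gap 0.0495 gf 0.0
grip t 38.4 tcp [ 0.6026 -0.1794  0.1132] F [-0.3 -1.2  1.1] gap 0.0206 gf 40.0
lift t 39.8 tcp [ 0.6022 -0.1789  0.2792] F [-0.5 -0.6 -2.2] gap 0.0204 gf 40.0
over t 42.5 tcp [0.6055 0.2    0.2802] F [ 0.3 -0.6 -2. ] gap 0.0204 gf 40.0
rim/axis px [254.5390945  283.34536222]
```

View pics/v3.png

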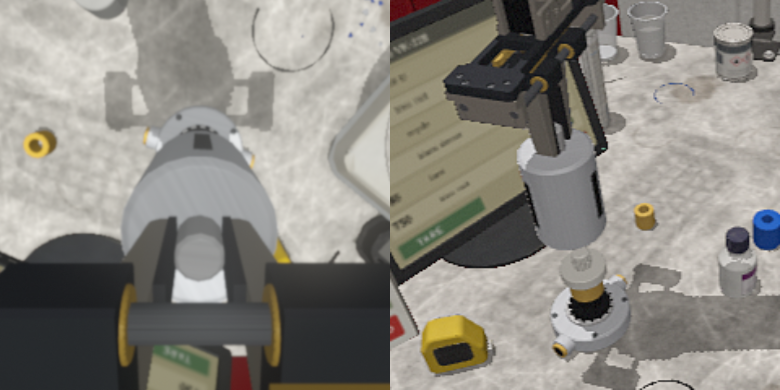

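The bowl is held square above the stack, which shows cap, element and deflector aligned. Lowering.

Run:
```python
from h import *
E=np.array([.6055,.2003])
hit_=ctrl.movel([*E,.16],vel=.06,threshold=8); s=rep(f"mid {hit_}")
if not hit_:
    ctrl.pause(.2); print(ctrl.movel([*E,.1375],vel=.04,threshold=8)); s=rep("down")
if abs(s["ee_pos"][2]-.139)<.003:
    ctrl.gripper_to(.05); ctrl.movel([*E,.28],vel=.15); rep("up"); ctrl.movel([.5,.2,.28],vel=.2); ctrl.pause(.3)
    im,k=shot("wrist"); e=fitcirc(im,k,[*E,.134],.038,.012); print(e)
im2,_=shot("side"); im3,_=shot("wrist")
cv2.imwrite("pics/v4.png",np.hstack([cv2.resize(im2[190:350,110:270],(400,400),interpolation=2),cv2.resize(im3[100:400,130:430],(400,400))])[:,:,::-1])
```

```text
mid False t 44.7 tcp [0.6057 0.2004 0.1603] F [-0.5 -0.3 -2.6] gap 0.0205 gf 40.0
True
down t 45.4 tcp [0.605  0.1999 0.1391] F [-2.6 -0.1  4.8] gap 0.0204 gf 40.0
up t 47.1 tcp [0.6049 0.2002 0.2789] F [-0.3  0.2 -0.3] gap 0.0503 gf 0.0
(array([0.60518, 0.2003 ]), 42.4)
```

View pics/v4.png

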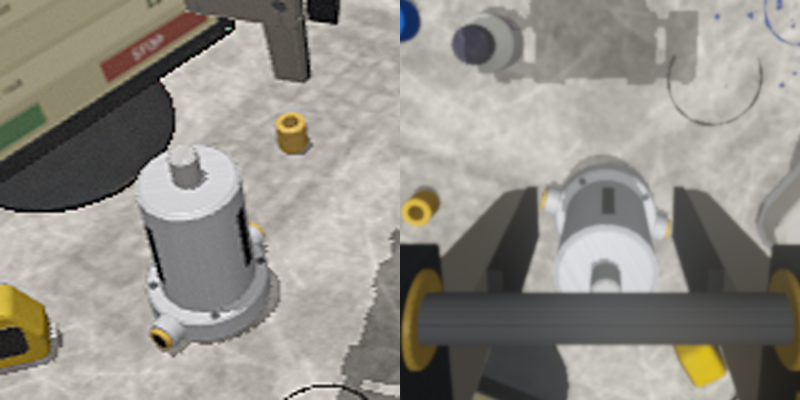

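The bowl sits flat and centred on the head. The gripper is clear, and the spare and bottle have not moved.

```bash
python3 -c "
from plant import sign_off
print(sign_off())"
```

```text
the job is handed in; nothing more can be done
None
```

The filter is back together in the order asked (deflector, bronze element, end cap, bowl), the bowl's rim sits flat on the head, and the job was handed in at about 48 s with the gripper clear.

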